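# Close up the row of terminal carriers and bolt the rail

## Task

Push the row of four terminal carriers along their rail as one train until the front carrier is fully against the end stop, then push the lock bolt by its black knob all the way across the rail behind the last carrier. Only touch and push with the fingertips or the outside of the fingers: grip and lift nothing, and keep the carriers together in the rail. Leave the bottle, the gauge, the electrode tip and the tape roll around the rail where they are.

Things in the scene. Friction and masses are not known exactly. Their poses are not given: they have to be found in the camera images.
- rail: Carrier rail fixed to the bench, aluminium base 290 x 70 x 10 mm. Origin on the bench under its middle; x runs along it TO the end stop, z up; bolt on the +y side, towards the robot. Channel 31 mm wide, floor z = 10 mm, between steel strips 7 mm wide, up to z = 20 mm; other end (x = -145 mm) open. To its right, at the bench's middle (y = 0, x over 0.5 m), stands a welder 0.4 m tall: go round its front
- stop_face (a point): centre of the end stop's dark pad, whose flat face the front carrier must touch (rail frame x = 115, y = 0, z = 25 mm); the stop block behind it reaches z = 46 mm. The stop is rigid; the row of carriers slides with 2 to 6 N of push
- bolt (a joint): lock bolt, 10 mm steel rod sliding across the rail along the rail's -y at x = -29.5 mm, 26 mm above the bench. Value in m: 0 drawn back, 0.046 fully across. No spring, friction about 1.5 N: it stays where it is left. Passes behind the last carrier with 3.5 mm to spare when the row is fully home; else it strikes a carrier's side
- bolt_knob (a point): centre of the flat outer face of the bolt's round black knob (21 mm diameter, 10 mm thick, axis along the rail's y, 26 mm above the bench): push here along the rail's -y. In the rail frame at x = -29.5 mm, y = 102 mm when drawn back, y = 56 mm when fully across
- bolt_housing (a point): middle of the top of the aluminium block that guides the bolt, 27 mm along the rail, 20 mm across it (rail frame x = -43 to -16, y = 30 to 50 mm), 38 mm tall and 42 mm with its screws. A small slotted keeper, 26 mm tall, stands opposite at y = -32 to -22 mm
- carrier_1: Terminal carrier 1 of 4 in one touching row (nearest the end stop): loose steel block 34 mm along the rail, 28 wide, 28 tall (top 38 mm above the bench), 0.13 kg. A copper terminal about 45 mm long is strapped crosswise in its top and overhangs the sides. Origin: centre of the underside, x along the rail to the stop. Fully home it lies at rail x = 98 mm, y = 0
- carrier_2: Terminal carrier 2 of 4 in one touching row: loose steel block 34 mm along the rail, 28 wide, 28 tall (top 38 mm above the bench), 0.13 kg. A copper terminal about 45 mm long is strapped crosswise in its top and overhangs the sides. Origin: centre of the underside, x along the rail to the stop. Fully home it lies at rail x = 64 mm, y = 0
- carrier_3: Terminal carrier 3 of 4 in one touching row: loose steel block 34 mm along the rail, 28 wide, 28 tall (top 38 mm above the bench), 0.13 kg. A copper terminal about 45 mm long is strapped crosswise in its top and overhangs the sides. Origin: centre of the underside, x along the rail to the stop. Fully home it lies at rail x = 30 mm, y = 0
- carrier_4: Terminal carrier 4 of 4 in one touching row (the last): loose steel block 34 mm along the rail, 28 wide, 28 tall (top 38 mm above the bench), 0.13 kg. A copper terminal about 45 mm long is strapped crosswise in its top and overhangs the sides. Origin: centre of the underside, x along the rail to the stop. Fully home it lies at rail x = -4 mm, y = 0
- oil_dropper: amber dropper bottle with a black bulb, 33 mm wide, 102 mm tall, standing beside the rail on the far side; origin at the centre of its underside. A bystander
- gauge_block: dull grey go/no-go gauge, 22 x 52 x 14 mm, lying beside the rail on the far side; origin at the centre of its underside. A bystander
- spare_tip_1: spare copper electrode tip standing upright on the robot's side of the rail, 16 mm wide, 38 mm tall; origin at the centre of its underside. A bystander
- tape_black: roll of black tape lying flat, 53 x 51 x 19 mm, on the robot's side of the rail; origin at the centre of its underside. A bystander

How it is judged (in metres and radians):
On the way, in this order (a step that is already met when the one before it is completed fails the run):
1. the row of carriers is home against the end stop, the bolt still back (x of carrier_1 in the frame of rail above 0.095 m and x of carrier_2 in the frame of rail above 0.061 m and x of carrier_3 in the frame of rail above 0.027 m and x of carrier_4 in the frame of rail above -0.007 m and value of joint bolt below 0.015 m), for 0.2 s.
2. the bolt is pushed across behind the last carrier (value of joint bolt above 0.042 m), for 0.2 s.
At the end, for the whole second after the job is handed in: All four carriers rest in the rail, each within 3 mm of its home place with the front one against the end stop, and the bolt is across behind the last carrier, within 4 mm of its full 46 mm travel (x of carrier_1 in the frame of rail above 0.095 m and x of carrier_2 in the frame of rail above 0.061 m and x of carrier_3 in the frame of rail above 0.027 m and x of carrier_4 in the frame of rail above -0.007 m and value of joint bolt above 0.042 m and linear speed of each of carrier_1, carrier_2, carrier_3, carrier_4 below 0.01 m/s and z of each of carrier_1, carrier_2, carrier_3, carrier_4 in the frame of rail below 0.013 m); the robot touches nothing.
It fails at once if a carrier is lifted or tipped out of the rail (raised more than 6 mm) (z of any of carrier_1, carrier_2, carrier_3, carrier_4 in the frame of rail above 0.016 m).
It fails at once if the row is pulled apart (a gap of more than 10 mm opens between two neighbouring carriers) (distance between carrier_1 and carrier_2 above 0.044 m or distance between carrier_2 and carrier_3 above 0.044 m or distance between carrier_3 and carrier_4 above 0.044 m).
It fails at once if a bystander (bottle, gauge, electrode tip, tape roll) is moved more than 20 mm (distance of any of oil_dropper, gauge_block, spare_tip_1, tape_black from where it was at the start of the episode above 0.02 m).
It also fails if it takes over 45 s, if anything falls off the work surface, if the arm or the gripper's body presses on something with over 40 N, if the wrist force passes 120 N, or if a joint passes its speed limit or range.

## Robot

A 6-joint arm with a two-finger parallel gripper is mounted at the origin on a cart in front of the work surface, level with it; the furniture and walls round the work are solid. World frame = base frame: x ahead of the robot, y to its left, z up, the work surface at z = 0. Lengths are in mm, angles in rad, forces in N, time in s.
With the tool pointing down it reaches from about 325 to 875 mm from the base axis. Payload 4.4 kg.
Tool frame: the origin (TCP) lies on the centre line of the jaws, within the pads' length; the fingertips stand ahead of it and the grasp point (between the pads) lies 6 mm ahead of it (ctrl.tcp_to_tips is the z of the fingertips in the tool frame, in mm); z points along the fingers, y is the line along which they close (so a half turn about z gives the same grasp; the last joint's range is limited). The gripper opens to 85 mm and grips with 20 to 120 N. Pads are 22 mm wide; open, the fingers measure 114 mm over their backs; the gripper's body (76 mm by 85 mm) begins 54 mm behind the grasp point. The pads swing forward as they close: fully open they stand 13 mm farther back than shut.
Start: joints at [-1.472, 0.207, 1.542, -0, 1.393, -0.15], TCP at [141.576, -557.3, 256.282] pointing down, gripper open.
Joint ranges: [-2.73, 2.73], [-0.86, 2.22], [0.23, 2.46], [-1.11, 4.25], [0.08, 2.63], [-2.82, 2.82]. Speed limits (rad/s): [2.79, 2.79, 3.14, 3.14, 3.14, 3.14].

## Interface

Orientations are given as a 3x3 rotation matrix whose columns are the frame's x, y, z axes.
In Python, from plant import ctrl, sensors, optics gives the robot as it stands. Calls block until the motion is done:
- ctrl.move_ptp(position, orientation): joint-space move of the TCP to a pose.
- ctrl.move_l(position, rot=None, vel=150, threshold=None): straight line of the TCP; rot=None keeps the orientation; vel is the mean speed in mm/s. With threshold (N) it stops when the force on the tool has changed by that much, and returns True; else False.
- ctrl.set_joints(angles): joint-space move.
- ctrl.gripper_to(opening, force=None): finger opening in mm; force is the grip in N (None keeps the last); returns when the fingers have stopped.
- ctrl.hold(seconds).
- ctrl.solve_ik(position, orientation): joint angles nearest the present ones, or None.
- sensors.read_state(): the state.
- optics.grab_frame(name): name is "side" or "top" or "wrist"; returns (picture, depth): 400x640x3 uint8, red, green, blue; 400x640 float32, mm along the optical axis (not along the pixel's ray), 0 where there is no reading.
- optics.camera_params(name): a dict with "mtx" (3x3 intrinsics, pixels), "R" (3x3) and "t" (3): a world point X has camera coordinates R X + t; the wrist camera has in their place "T_tool_cam" (4x4, takes a point from camera to tool coordinates, whose origin is the TCP and whose axes are the flange's). Camera axes: x right, y down, z forward; pixel columns grow to the right and rows downward; lengths in mm; the calibration is good to about 2 mm. The wrist camera is an equidistant fisheye: a pixel r from the principal point sees the ray r / f radians off the axis. A picture is of the moment at which its call begins: read the wrist's pose just before it. camera_params takes no time and is no camera call.
A pose or a line that the arm cannot do raises ctrl.MotionError and nothing moves.
- ctrl.finish_job(): hands the job in; it is judged then, once.
The state is a dict: "t": time; "q": joint angles; "qvel": joint speeds; "tau": joint torques, N m; "eef_pos": TCP position; "eef_rot": TCP orientation; "force": force on the tool from outside, world axes, zero at the start; "wrist_torque": the same for the moment, N m; "grip_width": finger opening in mm; "grasp_force": force on a finger pad.
Only numpy, scipy, OpenCV 4.12 (cv2) and the standard library are available. Lean on these libraries where they do the work, as an engineer would, in place of code of your own. Each camera call takes 0.05 s, during which the arm holds its last target. There are 200 camera calls.

## Working session

There is one attempt and no reset: what is moved stays moved. The work goes in short steps, each a Python script; the robot and the scene stay as the last script left them, time stands still between calls to the robot, and variables do not carry over. Pictures are saved under pics/ and viewed, at most 10 in all, crops included, and the job is handed in when it is done.

```bash
mkdir -p pics; ls; python3 - <<'E'
from plant import ctrl, sensors, optics
import cv2,numpy as np
for n in("top","side"):
    p,d=optics.grab_frame(n); cv2.imwrite(f"pics/{n}0.png",p[:,:,::-1]); np.save(f"{n}0.npy",d)
    c=optics.camera_params(n); print(n,c["mtx"].round(1).tolist(),c["R"].round(3).tolist(),c["t"].round(1).tolist())
s=sensors.read_state();print(s["t"],s["eef_rot"],ctrl.tcp_to_tips,s["grip_width"])
print(optics.camera_params("wrist"))
E
```

```text
pics
top [[463.1, 0.0, 316.9], [0.0, 463.1, 201.7], [0.0, 0.0, 1.0]] [[-0.025, -1.0, -0.013], [-0.997, 0.026, -0.074], [0.075, 0.011, -0.997]] [343.7, 481.2, 871.2]
side [[476.3, 0.0, 318.4], [0.0, 476.3, 196.1], [0.0, 0.0, 1.0]] [[-0.899, -0.438, -0.01], [-0.171, 0.37, -0.913], [0.404, -0.819, -0.408]] [579.0, 3.6, 933.9]
0.1 [[ 9.69206202e-01  2.46250465e-01 -2.16917816e-04]
 [ 2.46250372e-01 -9.69203999e-01  2.08886213e-03]
 [ 3.04145656e-04 -2.07795422e-03 -9.99997795e-01]] 25.0 85.32065979068209
{'mtx': array([[309.70691629,   0.        , 321.88409319],
       [  0.        , 309.70691629, 201.77813299],
       [  0.        ,   0.        ,   1.        ]]), 'T_tool_cam': array([[ 6.89379083e-04, -9.44425286e-01, -3.28725424e-01,
         8.47454950e+01],
       [ 9.99999755e-01,  6.11255395e-04,  3.40995417e-04,
        -1.23698984e-01],
       [-1.21109505e-04, -3.28725579e-01,  9.44425476e-01,
        -1.17188980e+02],
       [ 0.00000000e+00,  0.00000000e+00,  0.00000000e+00,
         1.00000000e+00]])}
```

View pics/top0.png

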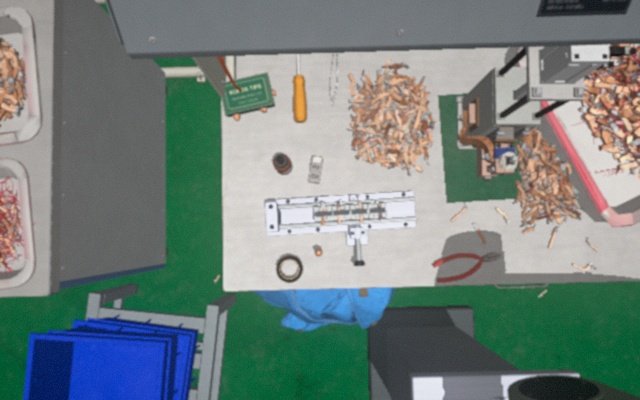

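View pics/side0.png

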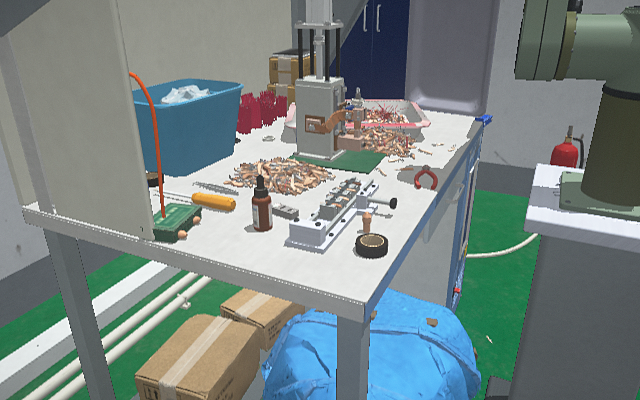

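The top view shows the rail from (265,203) to (415,225), with the stop at its left end (world +y). The knob is at (358,262), tape at (289,267), tip at (318,250), bottle at (282,163) and gauge at (316,168). The side view agrees. Next I'll get metric values from depth.

```bash
cat > h.py <<'E'
import cv2,numpy as np
from plant import ctrl, sensors, optics
def cloud(n,d):
    c=optics.camera_params(n);K=c["mtx"];v,u=np.mgrid[0:400,0:640]
    P=np.stack([(u-K[0,2])/K[0,0]*d,(v-K[1,2])/K[1,1]*d,d],-1)
    return (P-c["t"])@c["R"]
def ray(n,u,v,z):
    c=optics.camera_params(n);r=np.linalg.solve(c["mtx"],[u,v,1])@c["R"];o=-c["t"]@c["R"]
    return o+r*(z-o[2])/r[2]
E
python3 - <<'E'
from h import *
d=np.load("top0.npy");W=cloud("top",d)
print("bench z",np.median(W[205:215,235:255,2]))
for nm,(u,v) in dict(knob=(358,262),tape=(279,267),tip=(318,250),bottle=(282,163),gauge=(316,168),stop=(271,215),car=(350,213),house=(357,236)).items(): print(nm,W[v,u].round(0))
z=W[...,2]; m=((z>5)&(z<60)&(d>0)).astype(np.uint8); m[:188]=0;m[245:]=0;m[:,:255]=0;m[:,425:]=0
m=cv2.morphologyEx(m,cv2.MORPH_OPEN,np.ones((3,3)))
cs,_=cv2.findContours(m,0,2);c=max(cs,key=cv2.contourArea)
b=cv2.boxPoints(cv2.minAreaRect(c));print(b); R=np.array([ray("top",*p,10) for p in b]);print(R.round(1))
print(np.linalg.norm(R[0]-R[1]),np.linalg.norm(R[1]-R[2]))
# base-level edge lines : robust
p=cv2.imread("pics/top0.png")[180:280,250:430];cv2.imwrite("pics/crop.png",cv2.resize(p,None,fx=4.4,fy=4.4,interpolation=cv2.INTER_CUBIC))
E
```

```text
bench z 0.43868183049674336
knob [374. 257.  39.]
tape [367. 407.  20.]
tip [398. 331.  36.]
bottle [557. 392.  80.]
gauge [557. 331.   6.]
stop [465. 418.  42.]
car [466. 269.  38.]
house [422. 257.  38.]
[[263.78992 199.63814]
 [413.57983 190.27629]
 [416.72766 240.64204]
 [266.93774 250.00389]]
[[497.3 434.7  10. ]
 [507.9 142.7  10. ]
 [410.2 140.6  10. ]
 [399.5 430.2  10. ]]
292.1625980938795 97.71934683474693
```

View pics/crop.png

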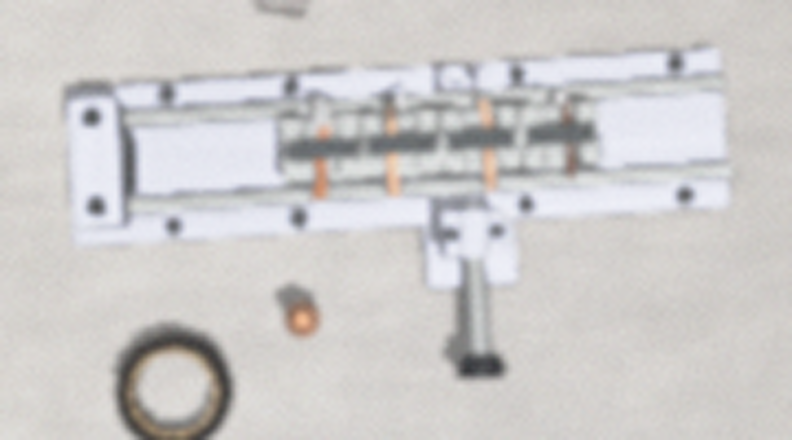

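The crop shows the base corners: open end at (718,44) and (730,207), stop end near (76,243). It also shows the four carriers, the knob face at (480,375), and the bolt drawn back. I'll estimate the rail frame, go round the welder, and look from close by.

```bash
cat >> h.py <<'E'
def railR(xd):
    x=np.r_[xd[:2],0];x/=np.linalg.norm(x);z=np.array([0,0,1.]);return np.stack([x,np.cross(z,x),z],1)
def toolR(R): return np.stack([R[:,0],-R[:,1],-R[:,2]],1)
E
python3 - <<'E'
from h import *
f=lambda a,b,z=10:ray("top",250+a/4.4-.4,180+b/4.4-.4,z)
A=f(718,44);B=f(730,207);C=f(76,243)
print(A,B,C,np.linalg.norm(A-B),np.linalg.norm(B-C))
R=railR(C-B); O=(A+B)/2+R[:,0]*145; O[2]=0
print("O",O,"yaw",np.degrees(np.arctan2(R[1,0],R[0,0])))
tr=lambda P:R.T@(P-O)
print("knob",tr(f(480,376,26)),"car back",tr(f(598,140,24)),"front",tr(f(280,150,38)),"pad",tr(f(133,165,25)))
d=np.load("top0.npy");W=cloud("top",d);q=(W-O)@R
w=W[(W[...,2]>60)&(d>0)&(abs(W[...,1])<250)&(W[...,0]<700)&(W[...,0]>300)];print("tall things nearest x",w[:,0].min(),w[:,1][w[:,0]<560][:5])
np.savez("rail0.npz",R=R,O=O)
Rt=toolR(R)
for p in [(300,-230,300),(385,0,300),(380,200,300)]: ctrl.move_ptp(p, Rt if p[1]>=0 else sensors.read_state()["eef_rot"])
P=O+R@[-40,0,260]; ctrl.move_ptp(P,Rt)
s=sensors.read_state();print(s["t"],s["q"],s["eef_pos"])
p,d=optics.grab_frame("wrist");cv2.imwrite("pics/w1.png",p[:,:,::-1]);np.savez("w1.npz",d=d,p=s["eef_pos"],R=s["eef_rot"])
E
```

```text
[509.29813863 144.20846451  10.        ] [437.24677594 141.87176468  10.        ] [428.74800441 429.84568901  10.        ] 72.08924352099623 288.09930616278285
O [468.99503681 287.97701008   0.        ] yaw 91.69043931009176
knob [-29.8198852  102.64946749  26.        ] car back [-87.2939676    4.06276084  24.        ] front [50.5134159   1.45410188 38.        ] pad [114.85881479   3.78776328  25.        ]
tall things nearest x 520.4657763398963 [17.21425011 11.95687537 10.06537021  8.43004936  6.89238463]
3.775 [ 3.19069643e-01  1.12918192e-01  1.64347346e+00 -4.87560490e-04
  1.38769361e+00  2.92599094e-01] [470.74575754 246.14930275 259.12727266]
```

View pics/w1.png

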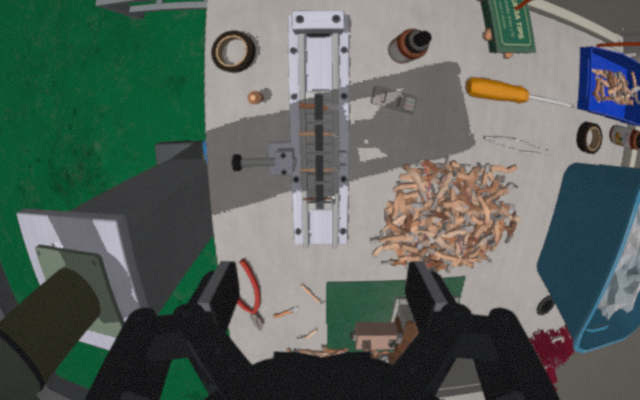

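The wrist view shows the rail's open end at (295,243)–(350,243) and its stop end at (291,12)–(347,12). The last carrier's back is near (318,202) and the knob's outer face is at (232,162). I'll cross-check these against the top-view rail frame.

```bash
cat >> h.py <<'E'
def wray(u,v,z,p,Rt):
    c=optics.camera_params("wrist");K=c["mtx"];T=c["T_tool_cam"]
    a=np.array([(u-K[0,2]),(v-K[1,2])])/K[0,0];r=np.linalg.norm(a);dr=np.r_[a/r*np.sin(r),np.cos(r)]
    o=p+Rt@T[:3,3];w=Rt@T[:3,:3]@dr;return o+w*(z-o[2])/w[2]
E
python3 - <<'E'
from h import *
a=np.load("rail0.npz");R,O=a["R"],a["O"];w=np.load("w1.npz");p,Rt=w["p"],w["R"]
for n,u,v,z in [("openL",295,243,10),("openR",350,243,10),("stopL",291,12,46),("stopR",347,12,46),("knob",232,162,26),("carback",318,203,38),("bolts_L",293,49,10),("boltsR",344,48,10)]:
    print(n,(R.T@(wray(u,v,z,p,Rt)-O)).round(1))
g=cv2.imread("pics/w1.png");c=cv2.resize(g[85:255,220:370],None,fx=3.5,fy=3.5,interpolation=cv2.INTER_CUBIC);cv2.imwrite("pics/w1c.png",c)
E
```

```text
openL [-142.6   36.    10. ]
openR [-142.6  -36.9   10. ]
stopL [137.8  31.9  46. ]
stopR [137.4 -26.5  46. ]
knob [-29.  106.7  26. ]
carback [-76.4   4.7  38. ]
bolts_L [101.9  33.1  10. ]
boltsR [102.7 -25.6  10. ]
```

View pics/w1c.png

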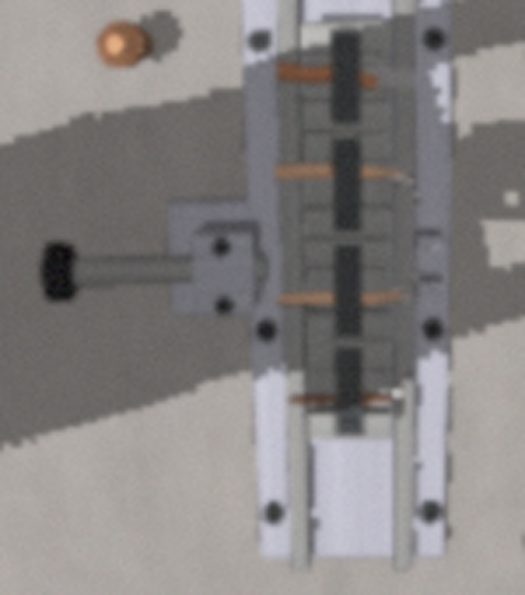

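```bash
python3 - <<'E'
from h import *
a=np.load("rail0.npz");R,O=a["R"],a["O"];w=np.load("w1.npz");p,Rt=w["p"],w["R"]
f=lambda x,y,z:wray(220+x/3.5-.4,85+y/3.5-.4,z,p,Rt)
M=[]
for l,r,y,z in [(260,435,38,11),(266,432,330,11),(273,430,512,11),(262,447,556,10),(289,404,150,20),(299,403,540,20)]:
    m=(f(l,y,z)+f(r,y,z))/2;M.append(m);print((R.T@(m-O)).round(1),np.linalg.norm(f(l,y,z)-f(r,y,z)).round(1))
u=lambda x,y,z:(R.T@(wray(x,y,z,p,Rt)-O))
print("carback top",(R.T@(f(346,435,38)-O)).round(1),"knob",(R.T@(f(44,272,26)-O)).round(1))
d=w["d"]
W=np.array([[(lambda P:P)(0)]]) if 0 else None
# centreline from top camera depth: strips/carriers above z 15
q=(cloud("top",np.load("top0.npy"))-O)@R
for x in(-135,-120,-105,20,90,110,128):
    s=q[(abs(q[...,0]-x)<4)&(q[...,2]>5)&(abs(q[...,1])<45)]
    print(x,s[:,1].min().round(1),s[:,1].max().round(1),np.median(s[:,2]).round(1))
s=q[(abs(q[...,1]-2)<9)&(q[...,2]>28)&(q[...,0]<100)];print("carriers x",s[:,0].min(),s[:,0].max())
E
```

```text
[46.1  3.5 11. ] 57.9
[-54.7   3.4  11. ] 58.0
[-124.4    2.8   11. ] 58.2
[-143.3    1.7   10. ] 70.1
[ 9.   3.8 20. ] 37.6
[-131.5    2.9   20. ] 38.0
carback top [-83.7   4.2  38. ] knob [-29.4 106.5  26. ]
-135 -34.2 34.3 11.1
-120 -32.9 35.4 11.4
-105 -33.7 34.7 11.4
20 -33.2 35.6 21.1
90 -33.0 35.6 10.8
110 -31.9 36.4 11.1
128 -32.8 37.0 42.5
carriers x -566.174693446504 50.91202471397252
```

The row spans rail x ≈ -86 to 51, so it needs about 64 mm of travel. I'll shift the rail frame 2 mm in y and 0.3° in yaw, which averages the two views. Next I close the gripper, lower behind the row and look.

```bash
python3 - <<'E'
from h import *
a=np.load("rail0.npz");O=a["O"]+a["R"]@[0,2,0];y=np.radians(92.0);R=railR(np.array([np.cos(y),np.sin(y),0]))
np.savez("rail.npz",R=R,O=O);Rt=toolR(R)
ctrl.gripper_to(0);L=ctrl.tcp_to_tips;print("tips",L,sensors.read_state()["grip_width"])
ctrl.move_ptp(O+R@[-115,0,80+L],Rt)
print(ctrl.move_l(O+R@[-115,0,25+L],vel=60,threshold=6))
s=sensors.read_state();print(s["t"],s["force"].round(1),(R.T@(s["eef_pos"]-O)).round(1))
p,_=optics.grab_frame("side");cv2.imwrite("pics/s2.png",cv2.resize(p[150:270,270:430,::-1],None,fx=5,fy=5,interpolation=cv2.INTER_CUBIC))
E
```

```text
tips 25.0 -0.22281548669373274
False
6.3833 [-0.2 -0.1  0.4] [-115.    -0.4   50.3]
```

View pics/s2.png

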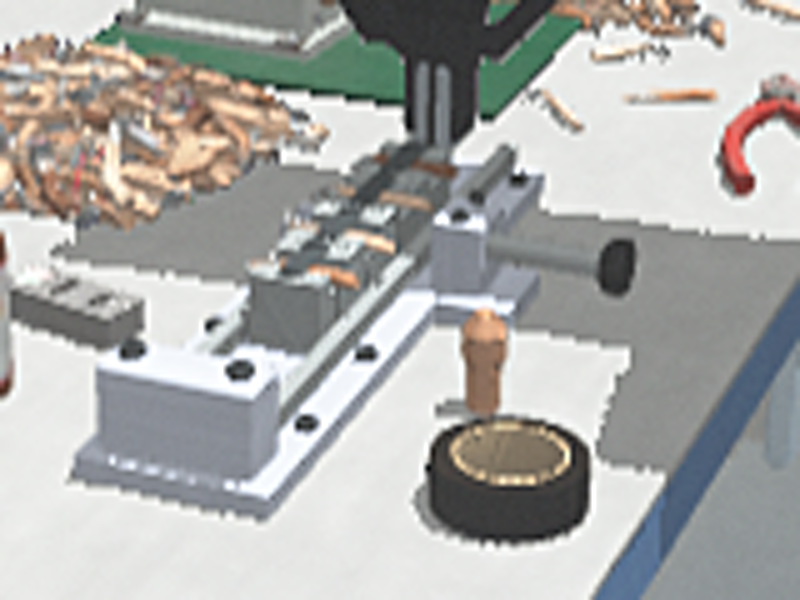

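The fingers (440,130) stand just behind the last carrier and on its centre line, clear of the housing at (460,240). Now I push.

```bash
python3 - <<'E'
from h import *
a=np.load("rail.npz");R,O=a["R"],a["O"];Rt=toolR(R)
def rep(n):
    s=sensors.read_state();print(n,s["t"],(R.T@s["force"]).round(1),(R.T@(s["eef_pos"]-O)).round(1))
h=ctrl.move_l(O+R@[-85,0,49],vel=25,threshold=2);rep(("contact",h))
h=ctrl.move_l(O+R@[-42,0,49],vel=25,threshold=20);rep(("push",h))
if not h:
    h=ctrl.move_l(O+R@[-22,0,49],vel=12,threshold=14);rep(("home",h))
p,_=optics.grab_frame("side");cv2.imwrite("pics/s3.png",cv2.resize(p[150:270,270:430,::-1],None,fx=5,fy=5,interpolation=cv2.INTER_CUBIC))
E
```

```text
('contact', True) 7.2167 [ 0.4 -1.  -0.2] [-95.8   0.5  49. ]
('push', False) 9.5417 [-3.2  0.4 -0.9] [-42.  -0.  49.]
('home', True) 10.65 [ 0.2 -0.3  0.1] [-31.4   0.9  48. ]
```

View pics/s3.png

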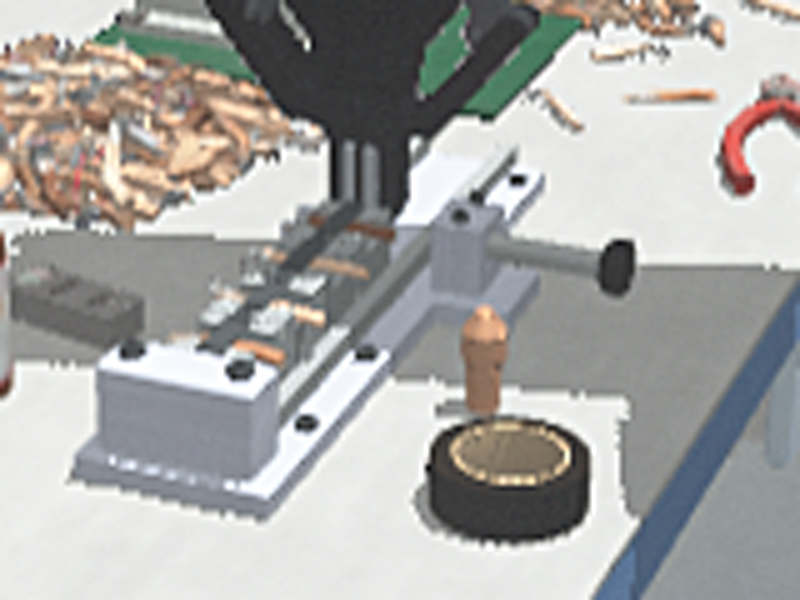

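The row has moved to the stop: TCP x is -31.4 against about -32 expected, and the force rise came from the stop. I'll re-press gently to confirm, then go to the knob.

```bash
python3 - <<'E'
from h import *
a=np.load("rail.npz");R,O=a["R"],a["O"];Rt=toolR(R)
def rep(n):
    s=sensors.read_state();print(n,s["t"],(R.T@s["force"]).round(1),(R.T@(s["eef_pos"]-O)).round(1))
h=ctrl.move_l(O+R@[-24,0.5,48.5],vel=8,threshold=14);rep(("home",h));ctrl.hold(.2)
ctrl.move_l(O+R@[-40,0,50],vel=40);ctrl.move_l(O+R@[-40,0,115],vel=150);rep("up")
p,_=optics.grab_frame("top");cv2.imwrite("pics/t4.png",cv2.resize(p[170:290,250:430,::-1],None,fx=4.4,fy=4.4,interpolation=cv2.INTER_CUBIC))
ctrl.move_l(O+R@[-29.5,138,115],vel=200)
p,_=optics.grab_frame("top");q,_=optics.grab_frame("wrist")
a=cv2.resize(p[180:270,250:410,::-1],None,fx=4,fy=4,interpolation=cv2.INTER_CUBIC);cv2.imwrite("pics/t5.png",a)
cv2.imwrite("pics/w5.png",q[:,:,::-1])
h=ctrl.move_l(O+R@[-29.5,138,39],vel=100,threshold=8);rep(("down",h))
E
```

```text
('home', True) 11.425 [-0.3 -0.7  0.3] [-31.3   2.4  46.8]
up 12.6 [-0.5  0.6 -0.8] [-40.    0.4 114.7]
('down', False) 14.5 [ 1.  -0.7  0.2] [-29.3 137.4  39.4]
```

View pics/t5.png

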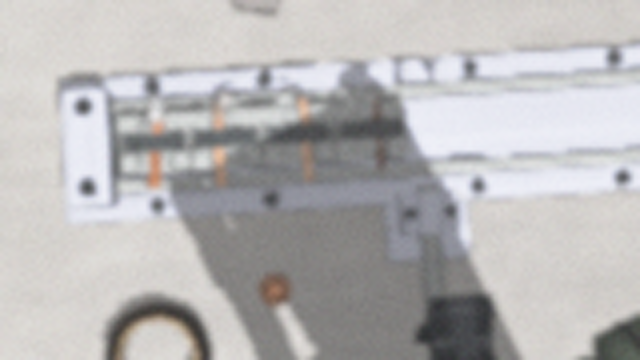

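View pics/w5.png

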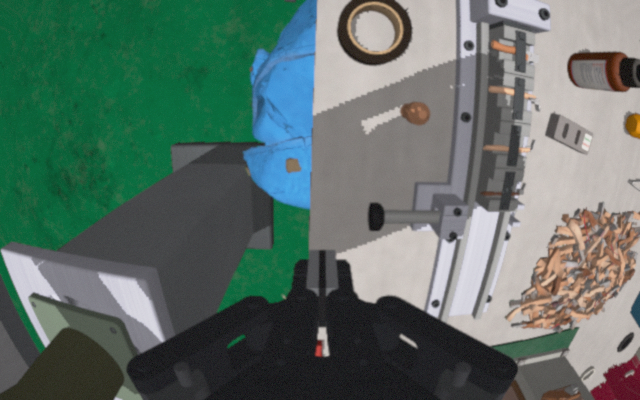

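The row is flush against the stop; its back is at about (403,130) in the top crop, just ahead of the bolt line. The knob is clear of the fingers. Next I push the bolt.

```bash
python3 - <<'E'
from h import *
a=np.load("rail.npz");R,O=a["R"],a["O"];Rt=toolR(R)
def rep(n):
    s=sensors.read_state();print(n,s["t"],(R.T@s["force"]).round(1),(R.T@(s["eef_pos"]-O)).round(1))
h=ctrl.move_l(O+R@[-29.5,85,39],vel=35,threshold=14);rep(("push",h))
if not h:
    h=ctrl.move_l(O+R@[-29.5,58,39],vel=12,threshold=14);rep(("end",h))
p,_=optics.grab_frame("top");cv2.imwrite("pics/t6.png",cv2.resize(p[180:270,250:410,::-1],None,fx=4,fy=4,interpolation=cv2.INTER_CUBIC))
E
```

```text
('push', False) 16.1667 [ 0.5  0.  -0.2] [-29.5  85.   39. ]
('end', True) 17.5583 [ 0.2 -1.2  0.2] [-29.8  71.2  38.2]
```

```bash
python3 - <<'E'
from h import *
a=np.load("rail.npz");R,O=a["R"],a["O"];Rt=toolR(R)
def rep(n):
    s=sensors.read_state();print(n,s["t"],(R.T@s["force"]).round(1),(R.T@(s["eef_pos"]-O)).round(1))
h=ctrl.move_l(O+R@[-29.5,60,39],vel=8,threshold=16);rep(("end",h));ctrl.hold(.2)
ctrl.move_l(O+R@[-29.5,120,39],vel=100);ctrl.move_l(O+R@[-29.5,125,170],vel=150);ctrl.move_l(O+R@[-90,125,170],vel=150);rep("clear")
p,_=optics.grab_frame("side");cv2.imwrite("pics/s7.png",cv2.resize(p[150:270,270:430,::-1],None,fx=5,fy=5,interpolation=cv2.INTER_CUBIC))
E
```

```text
('end', True) 18.5583 [ 0.4  0.1 -0.4] [-30.3  71.2  37.1]
clear 20.9667 [-0.1 -0.3 -0.4] [-90.  125.2 169.6]
```

View pics/s7.png

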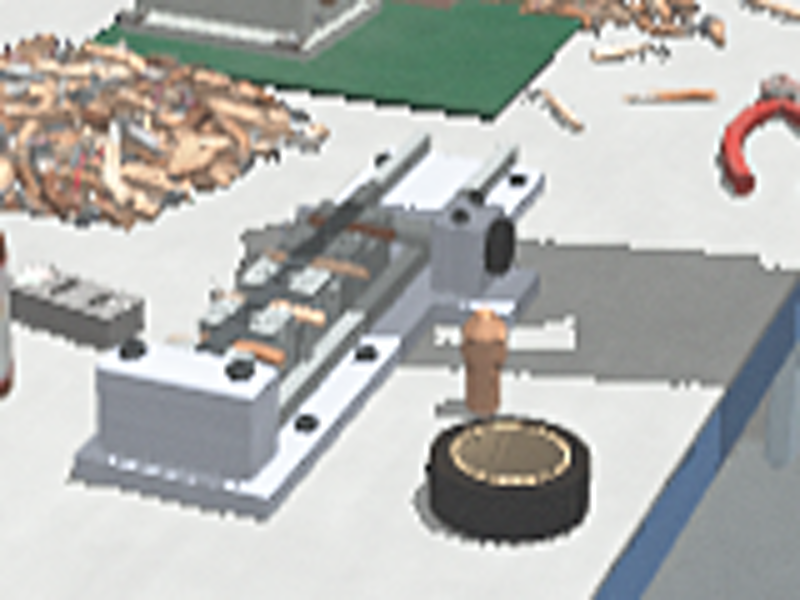

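The knob (498,245) is up against the housing, the row is home, and the bystanders in view haven't moved.

```bash
python3 -c "
from plant import ctrl
print(ctrl.finish_job())"
```

```text
the job is handed in; nothing more can be done
None
```

The four carriers are home against the end stop, the lock bolt is fully across behind the last one, no bystander was disturbed as far as the last picture shows, and the job was handed in at about 21 s (no verdict was returned).

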